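# Finger plane into the tool drawer

### The arm

A 6-joint arm with a two-finger parallel gripper is mounted at the origin on a cart in front of the work surface, level with it; the furniture and walls round the work are solid. World frame = base frame: x ahead of the robot, y to its left, z up, the work surface at z = 0. Lengths are in m, angles in rad, forces in N, time in s.
With the tool pointing down it reaches from about 0.25 to 0.775 m from the base axis. Payload 4 kg.
Tool frame: the origin (TCP) lies at the very end of the fingers, on their centre line; the grasp point (between the pads) lies 19 mm behind it (arm.grip_depth is the distance from the TCP to the grasp point, in m); z points along the fingers, y is the line along which they close (so a half turn about z gives the same grasp; the last joint's range is limited). The gripper opens to 85 mm and grips with 20 to 120 N. Pads are 22 mm wide; open, the fingers measure 114 mm over their backs; the gripper's body (76 mm by 85 mm) begins 54 mm behind the grasp point. The pads swing forward as they close: fully open they stand 13 mm farther back than shut.
Start: joints at [1.126, 0.087, 1.371, -0, 1.684, -0.103], TCP at [0.184, 0.518, 0.231] pointing down, gripper open.
Joint ranges: [-3.1, 3.1], [-0.76, 2.03], [0.27, 2.55], [-1.08, 4.22], [0.17, 2.65], [-2.57, 2.57]. Speed limits (rad/s): [2.79, 2.79, 3.14, 3.14, 3.14, 3.14].

### API

Orientations are given as a unit quaternion [w, x, y, z].
In Python, from plant import arm gives the robot as it stands.
- The arm moves only by the tool servo_tool, never from a script. Its argument "steps" is text: rows parted by semicolons, each of 5 numbers parted by spaces: the shift along the tool's x, y, z in m, then the turn about the tool's z in degrees, then the closure, from 0 (fully open) to 1 (shut). In form: dx dy dz roll fingers; .... A call has 1 to 20 rows; each row shifts and turns the commanded pose from where the row before left it, along the tool's axes as they then stand; what a row does not reach is not made up. A row lasts 1/10 s, in which the tool goes at most 50 mm and 8.59 degrees, less where a joint would pass 70% of its speed; a pose out of reach is approached as far as the arm can. A call with a gripper value outside its range is refused whole. The fingers move at their own pace and stop on an object; "grip_force" is the grip in N (left out, the last holds). Time passes only in rows, so rows that do not move let the fingers close. It gives the time, the measured TCP pose, the force, the opening and the grip force at its end, in the units of the state.
- arm.get_state(): the state, without advancing time (a new reading comes with each control period).
- arm.capture(name): name is "side" or "top" or "wrist"; returns a dict with "img" (480x640x3 uint8, red, green, blue), "z_map" (480x640 float32, m along the optical axis (not along the pixel's ray), 0 where there is no reading), "camera_matrix" (3x3 intrinsics, pixels), "R" (3x3) and "t" (3): a world point X has camera coordinates R X + t. Camera axes: x right, y down, z forward; pixel columns grow to the right and rows downward; lengths in m; the calibration is good to about 2 mm. The wrist camera is an equidistant fisheye: a pixel r from the principal point sees the ray r / f radians off the axis. A picture is of the moment at which its call begins.
- arm.hand_in(): hands the job in; it is judged then, once.
The state is a dict: "t": time; "q": joint angles; "joint_vel": joint speeds; "joint_efforts": joint torques, N m; "position": TCP position; "tcp_rot": TCP orientation; "contact_force": force on the tool from outside, world axes, zero at the start; "wrist_torque": the same for the moment, N m; "gripper_width": opening from 0.0 (shut) to 1.0 (fully open); "grip_force": force on a finger pad.
Only numpy, scipy, OpenCV 4.12 (cv2) and the standard library are available. Lean on these libraries where they do the work, as an engineer would, in place of code of your own. Each camera call takes 0.05 s, during which the arm holds its last target. There are 200 camera calls.

### The job

Put away the little finger plane that stands on the bench to the left of the chest: pull the top drawer of the green-fronted chest all the way out to its stop, so that its back row comes out from under the chest top, and set the plane down upright on its sole in the empty back compartment. Do not drop it. Leave the drawer fully out, because more tools will follow, keep the lower drawer shut, and leave the small maple block and the little bottle where they are.

Things in the scene. Friction and masses are not known exactly. Their poses are not given: they have to be found in the camera images.
- chest: Low plywood chest fixed on the bench, 190 mm deep (x), 240 wide (y), 128 high, with two drawers, one above the other, behind green fronts. Origin: centre of its underside; x points from the fronts to the back, z up, +y is its left seen facing the fronts. The drawers come out along its -x. A spring clamp (23 mm high) lies on the rear of its top. The shut fronts' outer face is at x = -95 mm.
- top_drawer (a joint): How far the top drawer is out, m: 0 shut, 0.180 at its stop, where its whole box stands clear before the chest. Starts up to 20 mm ajar. About 2.5 N of friction; stays where left. The empty compartment is back left: 88 (chest x) by 84 mm (y) inside, felt floor 76 mm above the bench, walls 29 to 35 mm above that. A loose cork block lies at its right, a small file and a pencil in the front row.
- top_drawer_handle (a point): Middle of the top bar handle, on its axis: 10 mm thick level bar, 116 mm long (chest y), axis 40 mm out from the flat front (35 mm clear gap behind it), posts 44 mm either side of the middle; 101 mm above the bench, 27 below the chest's top. Moves with the drawer; axes as the chest's. In them the centre of the empty compartment's floor is at +165 (x), +50 (y), -25 mm (z) from this point.
- lower_drawer (a joint): How far the lower drawer is out, in m: 0 is shut. It has the same bar handle, 50 mm below the upper one.
- plane_centre (a point): Centre (18 mm above its sole) of the loose bronze finger plane on the bench left of the chest: 27 (x) by 60 (y) by 36 mm high, 0.13 to 0.25 kg, dark wooden wedge on top. z up as it stands on its sole. Its flat sides are 24 mm apart up to 21 mm above the sole; above that only the 16 mm wide wedge and iron. (Another plane farther back belongs to the background.)
- maple_centre (a point): Centre of a small loose block of maple, 30 by 62 by 22 mm, lying on the bench to the left of the chest, x along the 30 mm. Stays where it is.
- bottle_centre (a point): Centre of a small upright bottle with a pale body and white cap, 38 mm in diameter and 97 mm high, loose on the bench to the left of the chest. Stays where it is.
Not all that is in view belongs to the job. What is shaped like the part that bears plane_centre but blue, pink or red is not meant.

How it is judged:
By the outcome, as a careful person would: the job done as asked, in the order asked, and still so for the second after the job is handed in, with the robot touching nothing.
It also fails if it takes over 54 s, if anything falls off the work surface, if the arm or the gripper's body presses on something with over 40 N, if the wrist force passes 120 N, or if a joint passes its speed limit or range.

## Working session

There is one attempt and no reset: what is moved stays moved. The work goes in short steps, Python scripts to look and compute and a tool call to move; the robot and the scene stay as the last step left them, time stands still between calls to the robot, and variables do not carry over. Pictures are saved under pics/ and viewed, at most 10 in all, crops included, and the job is handed in when it is done.

Besides the shell and the picture viewer there is one more tool, called after ">>>" as name(argument=value, ...) on one line, values as JSON. servo_tool: Moves the arm, as the interface text tells. Its arguments: {"type":"object","properties":{"steps":{"type":"string"},"grip_force":{"type":"number"}},"required":["steps"]}

```bash
mkdir -p pics
cat > h.py <<'E'
import numpy as np, cv2
from plant import arm
def cap(n,f=None):
    c=arm.capture(n)
    if f: cv2.imwrite('pics/'+f,c['img'][:,:,::-1]); np.savez('pics/'+f[:-4]+'.npz',**c)
    return c
def cloud(c):
    K=c['camera_matrix'];z=c['z_map'];v,u=np.mgrid[:480,:640]
    P=np.stack([(u-K[0,2])/K[0,0]*z,(v-K[1,2])/K[1,1]*z,z],-1)
    W=(P-c['t'])@c['R']; W[z==0]=np.nan
    return W
E
python3 - <<'E'
from h import *
a=cap('top','top0.png');b=cap('side','side0.png')
cv2.imwrite('pics/both.png',np.vstack([cv2.resize(a['img'],(400,300)),cv2.resize(b['img'],(400,300))])[:,:,::-1])
for c in(a,b): print(c['camera_matrix'],-c['R'].T@c['t'],c['R'])
print(arm.get_state())
E
```

```text
[[612.65668254   0.         313.0590918 ]
 [  0.         612.65668254 242.12808201]
 [  0.           0.           1.        ]] [0.48588733 0.16863036 1.22942084] [[-0.02101    -0.99977587  0.00260382]
 [-0.99239104  0.02053863 -0.12140096]
 [ 0.12132027 -0.00513464 -0.99260013]]
[[477.58365226   0.         320.34820637]
 [  0.         477.58365226 235.81644119]
 [  0.           0.           1.        ]] [0.9377341  0.60105568 0.76481395] [[-0.82240876  0.5686822   0.01563292]
 [ 0.438645    0.65137271 -0.61911562]
 [-0.36226289 -0.50230881 -0.78514423]]
{'t': 0.1, 'q': array([ 1.12592510e+00,  8.79254531e-02,  1.37214249e+00, -5.34814940e-06,
        1.68360200e+00, -1.03105903e-01]), 'joint_vel': array([ 6.26381772e-04, -1.50519149e-03, -3.39179785e-03, -9.99864688e-05,
        8.24968193e-04,  1.29690358e-03]), 'joint_efforts': array([ 1.72266751e-03, -3.53016901e+01, -3.14216316e+01, -1.63953669e-04,
        7.98489695e-03,  1.36486764e-05]), 'position': array([0.18414389, 0.51777168, 0.23021196]), 'tcp_rot': array([-2.78470750e-04,  1.70052426e-01,  9.85434470e-01, -1.00061954e-03]), 'contact_force': array([ 0.32620969, -0.84791924,  0.50830063]), 'wrist_torque': array([0.0443505 , 0.00247379, 0.00395754]), 'grip_force': 0.0, 'gripper_width': 0.9999898936101501}
```

View pics/top0.png

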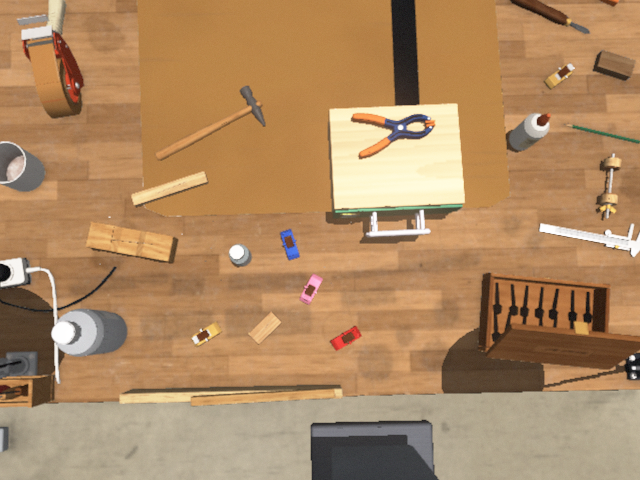

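View pics/side0.png

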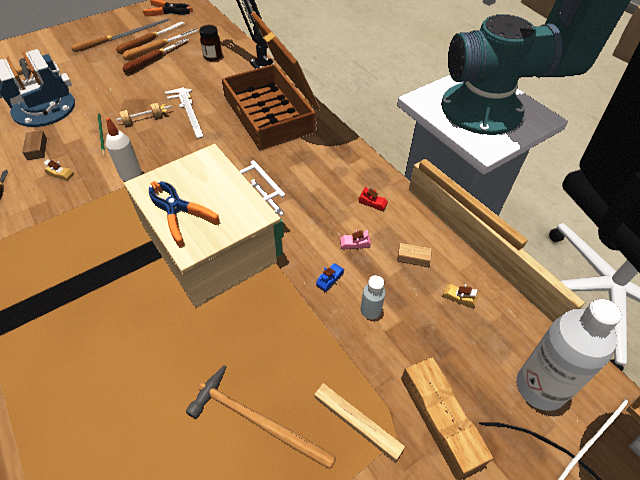

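Finger-plane shapes in the top view: bronze (206,334), bronze (560,75), blue (290,243), pink (311,289), red (346,338). The one meant is the bronze one at (206,334), left of the chest. (560,75) is farther back on the right, so it is background. The maple block is at (265,328), the bottle at (239,255) and the top handle at (398,232).

Run:
```python
from h import *
c=dict(np.load('pics/top0.npz')); W=cloud(c); img=c['img']
s=dict(np.load('pics/side0.npz')); WS=cloud(s)
A=cv2.resize(img[285:375,160:300],None,fx=5,fy=5,interpolation=cv2.INTER_CUBIC)
B=cv2.resize(s['img'][265:325,410:520],(700,380),interpolation=cv2.INTER_CUBIC)[:,:]
cv2.imwrite('pics/crop.png',cv2.resize(np.vstack([A,B]),(500,593))[:,:,::-1])
def rect(W,box,lo,hi,name):
    u0,v0,u1,v1=box; P=W[v0:v1,u0:u1].reshape(-1,3); P=P[(P[:,2]>lo)&(P[:,2]<hi)]
    r=cv2.minAreaRect((P[:,:2]*1000).astype(np.float32)); print(name,len(P),'c',np.round(r[0],1),'size',np.round(r[1],1),'ang',round(r[2],1),'z',np.round(np.percentile(P[:,2],[2,50,98])*1000,1)); return P
for n,b,lo,hi in [('plane',(185,315,228,352),.006,.06),('plane low',(185,315,228,352),.006,.022),('wedge',(185,315,228,352),.026,.06),('maple',(243,307,287,348),.010,.04),('bottle',(222,238,256,272),.05,.12),('bottletop',(222,238,256,272),.085,.12),('chesttop',(320,95,475,220),.12,.134),('handle',(360,205,440,245),.09,.107)]:
    rect(W,b,lo,hi,n)
for n,b,lo,hi in [('plane',(440,278,485,310),.006,.06),('wedge',(440,278,485,310),.026,.06),('maple',(390,238,440,270),.012,.04),('bottle',(355,270,392,325),.06,.12),('chesttop',(120,140,285,310),.12,.134),('handle',(235,155,290,220),.09,.112)]:
    rect(WS,b,lo,hi,'S '+n)
print('bench z',W[360,150:300:30],)
# front top drawer row profile
for u in (345,398,450): print(u,np.round(W[200:245:3,u]*1000).astype(int).tolist())
P=W[95:220,320:475].reshape(-1,3);P=P[(P[:,2]>.12)&(P[:,2]<.134)]
r=cv2.minAreaRect((P[:,:2]*1000).astype(np.float32));print(cv2.boxPoints(r))
```

```text
plane 376 c [455.5 375.8] size [51.8 61.9] ang 51.3 z [ 7.7 18.2 36.1]
plane low 229 c [455.5 375.8] size [51.8 61.9] ang 51.3 z [ 7.2 15.7 21.1]
wedge 129 c [451. 382.] size [25.  31.7] ang 45.7 z [26.4 31.7 37.8]
maple 484 c [467.4 260.1] size [29.5 61.4] ang 43.9 z [16.7 21.7 26.5]
bottle 334 c [608.8 304.4] size [37.1 37.7] ang 23.3 z [53.7 77.3 99.1]
bottletop 163 c [609.2 304.9] size [24.9 23.7] ang 43.3 z [89.2 95.8 99.4]
chesttop 11686 c [776.7   5.2] size [196.7 240.9] ang 1.5 z [123.1 127.7 132.1]
handle 537 c [656.4  -1.5] size [ 46.8 149.2] ang 1.7 z [ 91.6 103.4 106.8]
S plane 519 c [455.4 378.1] size [26.4 62.5] ang 31.4 z [ 7.1 18.6 37.7]
S wedge 156 c [453.5 384. ] size [25.8 31.1] ang 16.3 z [27.8 32.9 38.3]
S maple 516 c [466.3 260.3] size [32.  62.1] ang 42.9 z [13.1 23.7 26.8]
S bottle 470 c [610.9 306.6] size [31.4 36.8] ang 24.2 z [ 62.   79.  100.1]
S chesttop 9590 c [776.9   5.7] size [190.4 242.6] ang 1.5 z [124.4 129.7 132.1]
S handle 362 c [651.8   3. ] size [ 39.4 113.7] ang 0.9 z [101.5 106.5 109.6]
bench z [[ 4.08476211e-01  4.88955944e-01  9.24208121e-0
[... 342 characters left out ...]
, [672, 97, 1], [665, 97, 2], [659, 97, 2], [653, 97, 1], [648, 97, -2], [641, 98, 0], [635, 98, 1]]
398 [[695, 6, 127], [689, 6, 128], [684, 6, 126], [680, 5, 119], [679, 2, 92], [684, -7, 28], [682, -12, -3], [675, -10, 4], [670, -11, -4], [664, -11, -3], [643, 4, 100], [637, 5, 102], [646, -11, -4], [639, -10, -2], [633, -10, -3]]
450 [[692, -88, 130], [688, -89, 127], [685, -92, 112], [681, -94, 102], [686, -109, 35], [686, -118, -3], [680, -117, -1], [674, -117, -1], [667, -116, 1], [661, -116, 1], [656, -117, -4], [649, -115, 1], [643, -116, -2], [637, -116, -3], [630, -114, 3]]
[[ 675.15955   122.99713 ]
 [ 681.4945   -117.825516]
 [ 878.145    -112.65251 ]
 [ 871.81006   128.17014 ]]
```

View pics/crop.png

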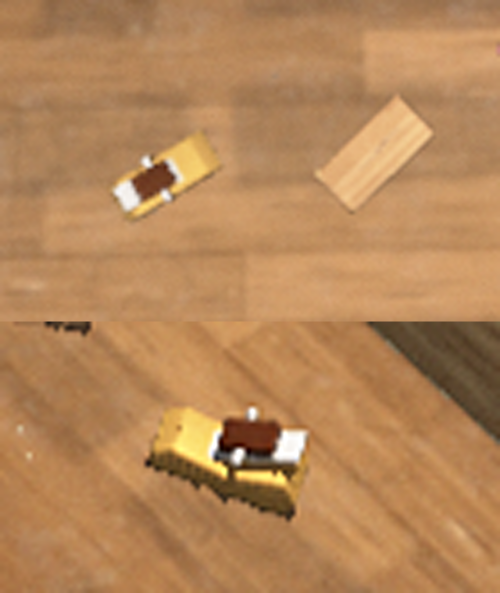

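The crop confirms the bronze plane with its dark wedge (crop 165,175) and the maple block beside it. Next I refine the bar and the plane's profile, and compute the first move.

```bash
cat >> h.py <<'E'
from scipy.spatial.transform import Rotation as Ro
def go(xyz,yaw=None):
    "tool shift to world xyz (m) and roll to bring closing line to yaw(deg); roll first"
    s=arm.get_state();q=s['tcp_rot'];R=Ro.from_quat([q[1],q[2],q[3],q[0]]).as_matrix()
    roll=0
    if yaw is not None:
        cur=np.degrees(np.arctan2(R[1,1],R[0,1])); roll=-((yaw-cur+90)%180-90)
        R=R@Ro.from_euler('z',roll,degrees=True).as_matrix()
    print('pos',s['position'].round(4),'roll',round(roll,2),'shift mm',(R.T@(np.array(xyz)-s['position'])*1000).round(1))
ch=np.array([.7768,.0055]);a=np.radians(1.5);Rc=np.array([[np.cos(a),-np.sin(a)],[np.sin(a),np.cos(a)]])
def c2w(x,y): return ch+Rc@np.array([x,y])
def w2c(P): return (P[...,:2]-ch)@Rc
E
python3 - <<'E'
from h import *
for n in('top0','side0'):
    W=cloud(dict(np.load(f'pics/{n}.npz')));C=w2c(W)
    m=(W[...,2]>.096)&(W[...,2]<.112)&(abs(C[...,1])<.038)&(C[...,0]<-.115)&(C[...,0]>-.17)
    print(n,'bar',m.sum(),np.median(C[m],0),np.percentile(C[m][:,0],[5,95]),np.percentile(W[m][:,2],[5,50,95]))
    m=(W[...,2]>.096)&(W[...,2]<.112)&(C[...,0]<-.115)&(C[...,0]>-.17)&(abs(C[...,1])<.1)
    print('bar y ext',np.percentile(C[m][:,1],[1,99]))
    m=(W[...,2]>.085)&(W[...,2]<.115)&(C[...,0]>-.112)&(C[...,0]<-.08)&(abs(C[...,1])<.11);print('front',m.sum(),np.percentile(C[m][:,0],[5,50,95]))
W=cloud(dict(np.load('pics/side0.npz')))
b=np.radians(-58.6);L=np.array([np.cos(b),np.sin(b)]);S=np.array([-L[1],L[0]])
D=W[270:320,430:495].reshape(-1,3);d=D[:,:2]-[.4554,.378]
l=d@L;s=d@S
for k in np.arange(-.035,.035,.005):
    m=(l>=k)&(l<k+.005)&(D[:,2]>.005)&(abs(s)<.03)
    if m.sum()>3: print(round(k*1000),m.sum(),'zmax',round(np.percentile(D[m,2],95)*1000),'s',(np.percentile(s[m],[3,97])*1000).round(1),'s above 23:',(s[m&(D[:,2]>.024)]*1000).round()[:14])
p=c2w(-.135,0);print(p);go([p[0],p[1],.20],1.5)
E
```

```text
top0 bar 216 [-0.13880572 -0.00066281] [-0.14289779 -0.13414854] [0.10012248 0.1042745  0.10784285]
bar y ext [-0.05490338  0.05516803]
front 478 [-0.10746748 -0.09830381 -0.09343759]
side0 bar 162 [-0.13816427  0.00188498] [-0.14359745 -0.13494449] [0.10256225 0.10676046 0.1093303 ]
bar y ext [-0.05364005  0.05656999]
front 34 [-0.11168724 -0.10798228 -0.08482592]
-30 18 zmax 18 s [-9.3 11. ] s above 23: []
-25 40 zmax 37 s [-7.8 12.1] s above 23: [-4. -7. -2. -2.  2.  1.  4.  5.  5.  7.]
-20 53 zmax 37 s [-7.7 11.3] s above 23: [-8. -8. -9. -7. -5. -6. -4. -2. -2. -2. -1. -1. -0.  0.]
-15 49 zmax 37 s [-6.9 11.2] s above 23: [-9. -6. -4. -7.  1. -2. -5.  2. -3. -3.  6.  0.  5.  7.]
-10 53 zmax 38 s [-6.  11.7] s above 23: [-7. -7. -6. -4. -4. -4. -1.  1. -2. -2.  2.  2. -1.  2.]
-5 51 zmax 35 s [-10.4  12.1] s above 23: [-13. -10. -11.  -7.  -9.  -6.  -8.  -6.  -3.  -2.  -4.  -2.  -1.  -2.]
0 50 zmax 32 s [-9.  11.7] s above 23: [-13. -10.  -8.  -8.  -8.  -6.  -6.  -6.  -3.  -3.  -3.   1.  -1.  -1.]
5 46 zmax 31 s [-8.5 10.6] s above 23: [-8. -6. -5. -5. -4. -2. -3. -0.  3.  3.  1.  8.  5.  5.]
10 39 zmax 19 s [-10.8  11.1] s above 23: []
15 38 zmax 21 s [-9.5 10.4] s above 23: []
20 41 zmax 21 s [-10.7  10.7] s above 23: []
25 40 zmax 18 s [-11.2  10.7] s above 23: []
30 9 zmax 15 s [-16.5   7.6] s above 23: []
[0.64184626 0.00196611]
pos [0.1841 0.5178 0.2302] roll 68.92 shift mm [-527.6  444.1   30.8]
```

>>> servo_tool(steps="0 0 0 6.89 0.6;0 0 0 6.89 0.6;0 0 0 6.89 0.6;0 0 0 6.89 0.6;0 0 0 6.89 0.6;0 0 0 6.89 0.6;0 0 0 6.89 0.6;0 0 0 6.89 0.6;0 0 0 6.89 0.6;0 0 0 6.89 0.6;0 0 0 0 0.6", grip_force=40)

```text
t: 1.2
position: [0.1842, 0.5179, 0.2307]
tcp_rot: [0.0, 0.698, 0.716, -0.001]
contact_force: [-0.0, -0.3, -0.0]
gripper_width: 0.398
grip_force: 0.0
```

>>> servo_tool(steps="-0.029 0.0245 0.0015 0 0.6;-0.0293 0.0245 0.0015 0 0.6;-0.0293 0.0245 0.0015 0 0.6;-0.0293 0.0245 0.0015 0 0.6;-0.0293 0.0245 0.0015 0 0.6;-0.0293 0.0245 0.0015 0 0.6;-0.0293 0.0245 0.0015 0 0.6;-0.0293 0.0245 0.0015 0 0.6;-0.0293 0.0245 0.0015 0 0.6;-0.0293 0.0245 0.0015 0 0.6;-0.0293 0.0245 0.0015 0 0.6;-0.0293 0.0245 0.0015 0 0.6;-0.0293 0.0245 0.0015 0 0.6;-0.0293 0.0245 0.0015 0 0.6;-0.0293 0.0245 0.0015 0 0.6;-0.0293 0.0245 0.0015 0 0.6;-0.0293 0.0245 0.0015 0 0.6;-0.0293 0.0245 0.0015 0 0.6;0 0 0 0 0.6;0 0 0 0 0.6")

```text
t: 3.2
position: [0.639, 0.0024, 0.2031]
tcp_rot: [-0.001, 0.698, 0.717, -0.0]
contact_force: [0.6, 0.7, -0.2]
gripper_width: 0.404
grip_force: 0.0
```

Run:
```python
from h import *
s=arm.get_state();print(s['t'],s['gripper_width'],s['contact_force'])
p=c2w(-.1385,0);print(p);go([p[0],p[1],.082],1.5)
```

```text
3.2 0.4038713704173515 [ 0.61159078  0.65807621 -0.21390128]
[0.63834746 0.00187449]
pos [0.639  0.0024 0.2031] roll 0.04 shift mm [ -0.6  -0.4 121.1]
```

>>> servo_tool(steps="0 0 0.02 0 0.6;0 0 0.02 0 0.6;0 0 0.02 0 0.6;0 0 0.02 0 0.6;0 0 0.02 0 0.6;0 0 0.011 0 0.6;0 0 0.01 0 0.6;0 0 0 0 0.6")

```text
t: 4.0
position: [0.6387, 0.0037, 0.083]
tcp_rot: [-0.0, 0.697, 0.717, -0.0]
contact_force: [-1.3, -0.6, 0.1]
gripper_width: 0.401
grip_force: 0.0
```

>>> servo_tool(steps="0 0 0 0 1;0 0 0 0 1;0 0 0 0 1;0 0 0 0 1;0 0 0 0 1")

```text
t: 4.5
position: [0.6394, 0.003, 0.0845]
tcp_rot: [0.0, 0.698, 0.716, 0.0]
contact_force: [-2.7, 1.7, 5.9]
gripper_width: 0.092
grip_force: 39.2
```

>>> servo_tool(steps="0 -0.004 0 0 1;0 -0.008 0 0 1;0 -0.01 0 0 1;0 -0.01 0 0 1;0 -0.01 0 0 1;0 -0.01 0 0 1;0 -0.01 0 0 1;0 -0.01 0 0 1;0 -0.01 0 0 1;0 -0.01 0 0 1;0 -0.01 0 0 1;0 -0.01 0 0 1;0 -0.01 0 0 1;0 -0.01 0 0 1;0 -0.01 0 0 1;0 -0.01 0 0 1;0 -0.008 0 0 1;0 -0.006 0 0 1;0 -0.002 0 0 1;0 0 0 0 1")

```text
t: 6.5
position: [0.4708, -0.0011, 0.0844]
tcp_rot: [0.0, 0.698, 0.716, 0.001]
contact_force: [-0.2, 2.9, 7.2]
gripper_width: 0.101
grip_force: 39.8
```

Moved 168 mm. Creeping to the stop.

>>> servo_tool(steps="0 -0.002 0 0 1;0 -0.002 0 0 1;0 -0.002 0 0 1;0 -0.001 0 0 1;0 -0.001 0 0 1;0 0 0 0 1")

```text
t: 7.1
position: [0.4634, -0.0013, 0.0844]
tcp_rot: [0.001, 0.698, 0.716, 0.001]
contact_force: [2.6, 2.0, 6.5]
gripper_width: 0.095
grip_force: 39.7
```

>>> servo_tool(steps="0 -0.001 0 0 1;0 -0.001 0 0 1;0 0 0 0 1")

```text
t: 7.4
position: [0.4633, -0.0013, 0.0845]
tcp_rot: [0.002, 0.698, 0.716, 0.003]
contact_force: [7.4, 2.6, 2.3]
gripper_width: 0.097
grip_force: 39.4
```

>>> servo_tool(steps="0 -0.001 0 0 1;0 -0.001 0 0 1;0 0 0 0 1")

```text
t: 7.7
position: [0.4634, -0.0013, 0.0845]
tcp_rot: [0.004, 0.698, 0.716, 0.005]
contact_force: [13.2, 3.1, -1.3]
gripper_width: 0.096
grip_force: 39.1
```

>>> servo_tool(steps="0 0.0015 0 0 1;0 0.0015 0 0 1;0 0 0 0 1")

```text
t: 8.0
position: [0.4633, -0.0013, 0.0845]
tcp_rot: [0.001, 0.698, 0.716, 0.002]
contact_force: [3.4, 3.0, 5.3]
gripper_width: 0.094
grip_force: 39.8
```

At the stop: the position holds while the force rises to 13 N. Release and lift.

>>> servo_tool(steps="0 0 0 0 0.6;0 0 0 0 0.6;0 0 0 0 0.6;0 0 0 0 0.6;0 0 -0.02 0 0.6;0 0 -0.03 0 0.6;0 0 -0.03 0 0.6;0 0 -0.03 0 0.6;0 0 -0.02 0 0.6;0 0 0 0 0.6")

```text
t: 9.0
position: [0.4638, -0.002, 0.2166]
tcp_rot: [0.003, 0.698, 0.716, 0.002]
contact_force: [0.1, 0.8, -0.5]
gripper_width: 0.402
grip_force: 0.0
```

Run:
```python
from h import *
c=cap('top','top1.png');cap('side','side1.png');W=cloud(c);C=w2c(W)
m=(W[...,2]>.096)&(W[...,2]<.112)&(abs(C[...,1])<.038)&(C[...,0]<-.28)&(C[...,0]>-.35)
if m.sum(): print('bar',m.sum(),np.median(C[m],0))
cv2.imwrite('pics/crop1.png',np.hstack([cv2.resize(c['img'][180:380,300:480],(540,600))])[:,:,::-1])
L=np.array([.521,-.8536]);g=np.array([.4554,.378])+.016*L;print(g)
go([g[0],g[1],.12],31.4)
```

```text
bar 114 [-0.3131638   0.01812701]
[0.463736  0.3643424]
pos [ 0.4619 -0.0018  0.2126] roll -29.89 shift mm [311.5 192.4  92.6]
```

View pics/crop1.png

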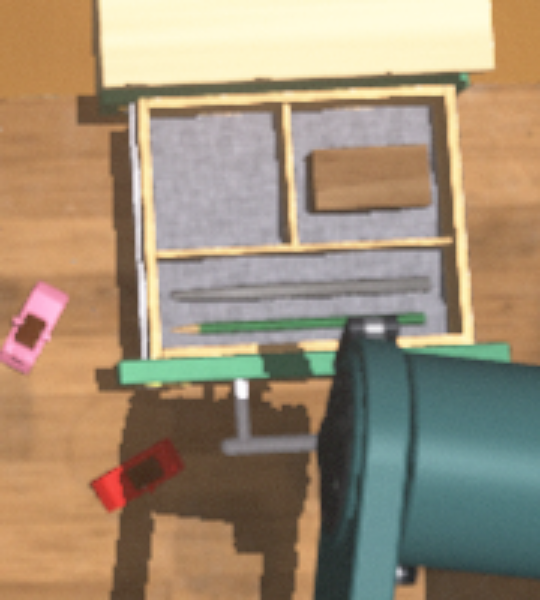

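The picture shows the drawer fully out, with the back-left compartment empty at crop (215,180). Now to the plane.

>>> servo_tool(steps="0 0 0 -5.98 0.4;0 0 0 -5.98 0.4;0 0 0 -5.98 0.4;0 0 0 -5.98 0.4;0 0 0 -5.97 0.4;0.026 0.016 0 0 0.4;0.026 0.016 0 0 0.4;0.026 0.016 0 0 0.4;0.026 0.016 0 0 0.4;0.026 0.016 0 0 0.4;0.026 0.016 0 0 0.4;0.026 0.016 0 0 0.4;0.026 0.016 0 0 0.4;0.026 0.016 0 0 0.4;0.026 0.016 0.02 0 0.4;0.026 0.016 0.03 0 0.4;0.0255 0.0164 0.03 0 0.4;0 0 0.012 0 0.4;0 0 0 0 0.4;0 0 0 0 0.4")

```text
t: 11.1
position: [0.4639, 0.3634, 0.1207]
tcp_rot: [-0.0, 0.49, 0.872, -0.001]
contact_force: [-0.1, 0.1, 0.8]
gripper_width: 0.598
grip_force: 0.0
```

Run:
```python
from h import *
c=cap('wrist','wr1.png')
go([.46374,.36434,.004],31.4)
s=arm.get_state();print(s['t'],s['gripper_width'])
```

```text
pos [0.4647 0.3636 0.1221] roll -0.05 shift mm [  1.1  -0.5 118.1]
11.15 0.5995319515705618
```

View pics/wr1.png

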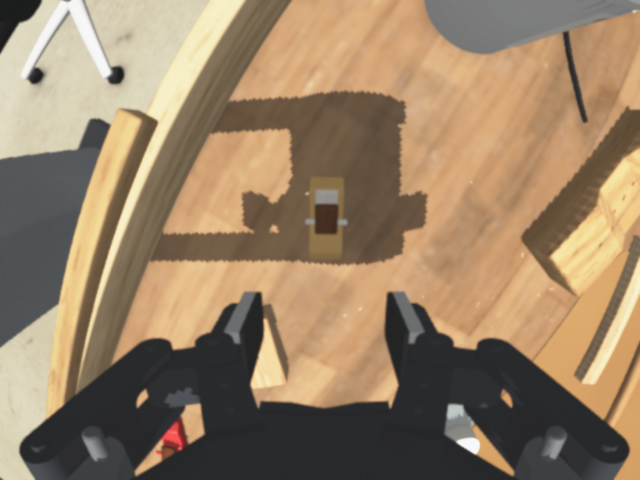

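The wrist view shows the plane square to the fingers and centred at (326,218), with cross pins at mid-length. I grip ahead of the pins, on the toe half.

>>> servo_tool(steps="0.001 -0.0005 0.02 0 0.4;0 0 0.02 0 0.4;0 0 0.02 0 0.4;0 0 0.02 0 0.4;0 0 0.015 0 0.4;0 0 0.01 0 0.4;0 0 0.008 0 0.4;0 0 0 0 0.4;0 0 0 0 0.4")

```text
t: 12.05
position: [0.4637, 0.3652, 0.009]
tcp_rot: [0.0, 0.489, 0.872, 0.001]
contact_force: [0.3, 0.2, -0.3]
gripper_width: 0.6
grip_force: 0.0
```

Run:
```python
from h import *
for i in range(3):
    cap('wrist'); go([.46374,.36434,.004],31.4)
```

```text
pos [0.4638 0.3654 0.0093] roll 0.01 shift mm [-0.9 -0.6  5.3]
pos [0.4638 0.3655 0.0094] roll 0.01 shift mm [-0.9 -0.7  5.4]
pos [0.4638 0.3654 0.0093] roll 0.01 shift mm [-0.9 -0.6  5.3]
```

>>> servo_tool(steps="-0.001 -0.0005 0.003 0 0.4;0 0 0.003 0 0.4;0 0 0 0 0.4;0 0 0 0 0.8;0 0 0 0 1;0 0 0 0 1;0 0 0 0 1;0 0 0 0 1;0 0 0 0 1", grip_force=50)

```text
t: 13.1
position: [0.4635, 0.364, 0.0026]
tcp_rot: [0.0, 0.489, 0.872, 0.0]
contact_force: [0.5, -0.2, 1.1]
gripper_width: 0.255
grip_force: 51.6
```

>>> servo_tool(steps="0 0 -0.005 0 1;0 0 -0.01 0 1;0 0 -0.02 0 1;0 0 -0.025 0 1;0 0 -0.03 0 1;0 0 -0.03 0 1;0 0 -0.03 0 1;0 0 -0.02 0 1;0 0 -0.01 0 1;0 0 0 0 1;0 0 0 0 1")

```text
t: 14.2
position: [0.4627, 0.3635, 0.1811]
tcp_rot: [-0.001, 0.489, 0.872, -0.001]
contact_force: [-0.7, 0.5, -3.6]
gripper_width: 0.255
grip_force: 51.3
```

Run:
```python
from h import *
c=cap('wrist','wr2.png');s0=cap('side','side2.png')
a=c['img'][140:400,200:460];b=s0['img'][150:350,380:580]
cv2.imwrite('pics/held.png',np.hstack([cv2.resize(a,(400,400)),cv2.resize(b,(400,400))])[:,:,::-1])
# compartment centre from top view: drawer out 0.180
print('comp from handle',c2w(-.315+.165,.05))
W=cloud(dict(np.load('pics/top1.npz')));C=w2c(W)
m=(W[...,2]>.068)&(W[...,2]<.085)&(abs(C[...,0]+.15)<.06)&(abs(C[...,1]-.05)<.065)
P=C[m];
for x in np.arange(-.21,-.09,.005):
    k=abs(P[:,0]-x)<.0025; print(round(x,3),k.sum(),np.percentile(P[k][:,1],[2,98]).round(3) if k.sum()>5 else '')
L=np.array([.521,-.8536]); off=.016
# after placing: closing line at yaw 1.5; tool x = yaw+90; plane heel lies toward +tool... 
t=c2w(-.15,.05); # plane centre target; toe grip offset rotated with tool
ang=np.radians(1.5-31.4);Rr=np.array([[np.cos(ang),-np.sin(ang)],[np.sin(ang),np.cos(ang)]])
g=t+Rr@(off*L); print('grip target',g); go([g[0],g[1],.15],1.5); print(arm.get_state()['contact_force'])
```

```text
comp from handle [0.62554255 0.05155632]
-0.21 72 [-0.011  0.088]
-0.205 145 [-0.012  0.086]
-0.2 142 [-0.012  0.087]
-0.195 59 [-0.013  0.086]
-0.19 65 [-0.013  0.087]
-0.185 135 [-0.013  0.088]
-0.18 138 [-0.013  0.089]
-0.175 137 [-0.013  0.087]
-0.17 135 [-0.01   0.087]
-0.165 125 [-0.008  0.086]
-0.16 128 [-0.007  0.088]
-0.155 127 [-0.008  0.089]
-0.15 130 [-0.008  0.087]
-0.145 131 [-0.008  0.089]
-0.14 125 [-0.008  0.087]
-0.135 127 [-0.008  0.087]
-0.13 128 [-0.01   0.087]
-0.125 130 [-0.013  0.087]
-0.12 131 [-0.012  0.088]
-0.115 135 [-0.013  0.087]
-0.11 135 [-0.012  0.087]
-0.105 124 [-0.013  0.087]
-0.1 0 
-0.095 1 
grip target [0.62596086 0.0355612 ]
pos [0.4624 0.3633 0.1801] roll 29.91 shift mm [-331.9  155.1   30.2]
[ 0.1044993  -1.26638207 -1.71060851]
```

View pics/held.png

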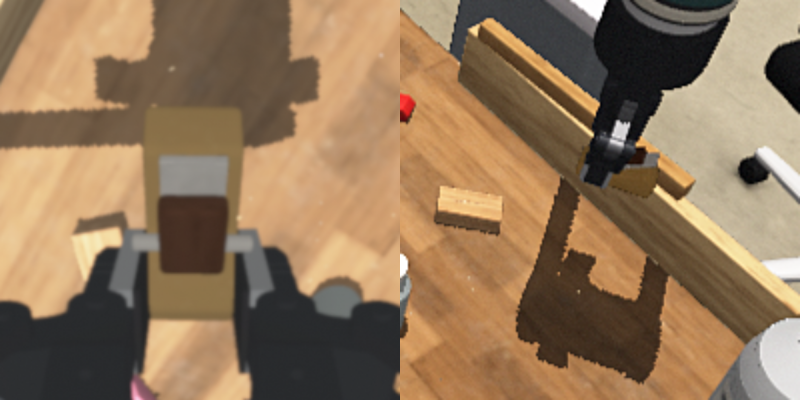

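The plane is held level on its toe half, and the pads are clear of the pins (held crop, 195,210). Carrying it to above the compartment.

>>> servo_tool(steps="0 0 0 5.98 1;0 0 0 5.98 1;0 0 0 5.98 1;0 0 0 5.98 1;0 0 0 5.98 1;-0.012 0.006 0 0 1;-0.024 0.0115 0 0 1;-0.024 0.0115 0 0 1;-0.024 0.0115 0 0 1;-0.024 0.0115 0 0 1;-0.026 0.0115 0 0 1;-0.026 0.0115 0 0 1;-0.026 0.0115 0 0 1;-0.026 0.0115 0 0 1;-0.026 0.0115 0 0 1;-0.026 0.0115 0 0 1;-0.024 0.0115 0 0 1;-0.024 0.0115 0 0 1;-0.02 0.011 0 0 1")

```text
t: 16.2
position: [0.6269, 0.0334, 0.181]
tcp_rot: [-0.0, 0.697, 0.717, -0.001]
contact_force: [1.0, 0.0, -1.5]
gripper_width: 0.255
grip_force: 51.3
```

>>> servo_tool(steps="0 0 0 0 1;0 0 0 0 1")

```text
t: 16.4
position: [0.6265, 0.035, 0.1811]
tcp_rot: [-0.001, 0.698, 0.716, -0.001]
contact_force: [-0.0, -0.3, -3.0]
gripper_width: 0.252
grip_force: 51.3
```

Run:
```python
from h import *
c=cap('wrist');t=cap('top','top3.png')
print(arm.get_state()['contact_force'])
go([.62596,.0356,.0786],1.5)
cv2.imwrite('pics/over.png',np.hstack([cv2.resize(c['img'],(400,300)),cv2.resize(t['img'][170:300,320:480],(370,300))])[:,:,::-1])
```

```text
[ 0.00948784  0.43617758 -2.68985977]
pos [0.6263 0.0363 0.1817] roll 0.08 shift mm [ -0.7  -0.3 103.1]
```

View pics/over.png

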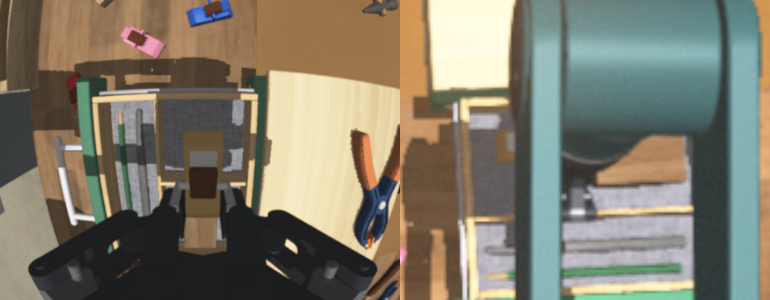

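>>> servo_tool(steps="0 0 0.01 0 1;0 0 0.015 0 1;0 0 0.015 0 1;0 0 0.015 0 1;0 0 0.015 0 1;0 0 0.01 0 1;0 0 0.008 0 1;0 0 0.004 0 1;0 0 0.003 0 1;0 0 0 0 1;0 0 0 0 1")

```text
t: 17.6
position: [0.6274, 0.036, 0.0881]
tcp_rot: [0.0, 0.698, 0.716, 0.001]
contact_force: [-0.3, 0.5, -1.9]
gripper_width: 0.256
grip_force: 51.2
```

>>> servo_tool(steps="0 0 0.002 0 1;0 0 0.002 0 1;0 0 0 0 1;0 0 0 0 1")

```text
t: 18.0
position: [0.6268, 0.0361, 0.0832]
tcp_rot: [-0.0, 0.698, 0.716, -0.0]
contact_force: [0.1, -0.2, -1.7]
gripper_width: 0.251
grip_force: 51.2
```

>>> servo_tool(steps="0 0 0.001 0 1;0 0 0.001 0 1;0 0 0.001 0 1;0 0 0 0 1;0 0 0 0 1")

```text
t: 18.5
position: [0.6269, 0.0361, 0.0802]
tcp_rot: [-0.0, 0.698, 0.716, -0.0]
contact_force: [-0.9, 0.3, -2.4]
gripper_width: 0.253
grip_force: 51.2
```

>>> servo_tool(steps="0 0 0.001 0 1;0 0 0 0 1;0 0 0 0 1")

```text
t: 18.8
position: [0.6269, 0.0361, 0.0793]
tcp_rot: [-0.0, 0.698, 0.716, 0.0]
contact_force: [0.6, -0.1, -1.7]
gripper_width: 0.254
grip_force: 51.2
```

>>> servo_tool(steps="0 0 0.001 0 1;0 0 0 0 1;0 0 0 0 1")

```text
t: 19.1
position: [0.6269, 0.0361, 0.0783]
tcp_rot: [-0.0, 0.698, 0.716, -0.0]
contact_force: [-0.4, -0.8, -3.2]
gripper_width: 0.251
grip_force: 51.3
```

>>> servo_tool(steps="0 0 0.001 0 1;0 0 0 0 1;0 0 0 0 1")

```text
t: 19.4
position: [0.627, 0.0361, 0.0782]
tcp_rot: [0.0, 0.698, 0.716, 0.0]
contact_force: [-2.0, 0.0, 2.6]
gripper_width: 0.251
grip_force: 51.9
```

It has touched down: the force changed sign and z stopped. Open modestly and lift.

>>> servo_tool(steps="0 0 0 0 0.7;0 0 0 0 0.6;0 0 0 0 0.55;0 0 0 0 0.55;0 0 0 0 0.55;0 0 -0.005 0 0.55;0 0 -0.01 0 0.55;0 0 -0.02 0 0.55;0 0 -0.03 0 0.55;0 0 -0.03 0 0.55;0 0 -0.02 0 0.55;0 0 0 0 0.55")

```text
t: 20.6
position: [0.6292, 0.036, 0.1983]
tcp_rot: [0.004, 0.698, 0.716, 0.003]
contact_force: [0.6, -0.3, 0.4]
gripper_width: 0.452
grip_force: 0.0
```

>>> servo_tool(steps="0.03 -0.01 -0.01 0 0.5;0.03 -0.02 -0.01 0 0.5;0.03 -0.02 0 0 0.5;0.03 -0.02 0 0 0.5;0.03 -0.02 0 0 0.5;0.03 -0.02 0 0 0.5;0.03 -0.02 0 0 0.5;0.03 -0.02 0 0 0.5;0.03 -0.02 0 0 0.5;0.03 -0.02 0 0 0.5;0.03 0 0 0 0.5;0.03 0 0 0 0.5;0 0 0 0 0.5;0 0 0 0 0.5")

```text
t: 22.0
position: [0.4269, 0.3909, 0.211]
tcp_rot: [0.0, 0.697, 0.717, -0.001]
contact_force: [0.9, 0.2, 0.2]
gripper_width: 0.497
grip_force: 0.0
```

Run:
```python
from h import *
t=cap('top','top4.png');s=cap('side','side4.png')
cv2.imwrite('pics/end.png',np.hstack([cv2.resize(t['img'][170:350,220:480],(520,360)),cv2.resize(s['img'][140:320,150:290],(280,360))])[:,:,::-1])
for n,c in(('t',t),('s',s)):
    W=cloud(c);C=w2c(W)
    m=(W[...,2]>.084)&(W[...,2]<.125)&(abs(C[...,0]+.15)<.038)&(abs(C[...,1]-.05)<.037)
    print(n,m.sum(),C[m].min(0),C[m].max(0),np.percentile(W[m][:,2],98))
    b=(W[...,2]>.096)&(W[...,2]<.112)&(abs(C[...,1])<.038)&(C[...,0]<-.28)&(C[...,0]>-.35);print('bar',np.median(C[b],0))
print(arm.get_state()['t'])
```

```text
t 403 [-0.16196167  0.01948504] [-0.13547914  0.07869473] 0.11247710961188115
bar [-3.13024089e-01  1.28861621e-04]
s 313 [-0.16227352  0.01941112] [-0.13619071  0.07708629] 0.11312543235341717
bar [-0.31235392  0.00072408]
22.1
```

View pics/end.png

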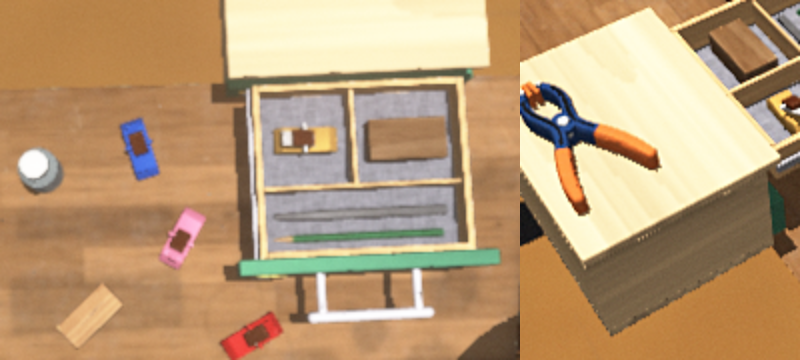

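The plane sits upright in the back-left compartment (end crop 305,140), its top at 112 mm as it must be. The drawer is still at the stop, and the bottle and the maple block have not moved.

```bash
python3 -c "
from plant import arm
print(arm.hand_in())"
```

```text
the job is handed in; nothing more can be done
None
```

The job is handed in: the bronze finger plane stands upright on its sole in the empty back-left compartment, the top drawer is fully out at its stop, and the lower drawer, maple block and bottle were left alone.

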